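Change over the suction feet from grater to noodle roller

ROBOT

A 6-joint arm with a two-finger parallel gripper is mounted at the origin on the work surface. World frame = base frame: x ahead of the robot, y to its left, z up, the work surface at z = 0. Lengths are in m, angles in rad, forces in N, time in s.
With the tool pointing down it reaches from about 0.35 to 0.85 m from the base axis. Payload 8.1 kg.
Tool frame: the origin (TCP) lies between the finger pads; the fingertips stand 17 mm ahead of it and the grasp point (between the pads) lies 2 mm behind it (manip.tip_extent is the distance from the TCP to the fingertips, in m); z points along the fingers, y is the direction in which the jaws open and shut (so a half turn about z gives the same grasp; the last joint's range is limited). The gripper opens to 93 mm and grips with 3 to 60 N. Pads are 15 mm wide; open, the fingers measure 128 mm over their backs; the gripper's body (75 mm by 188 mm) begins 65 mm behind the grasp point.
Start: joints at [1.063, 0.13, 1.488, -0, 1.523, -0.085], TCP at [0.246, 0.547, 0.208] pointing down, gripper open.
Joint ranges: [-2.96, 2.96], [-0.89, 2.26], [0.02, 2.5], [-1.34, 4.48], [0, 2.73], [-2.66, 2.66]. Speed limits (rad/s): [2.39, 2.39, 2.79, 3.14, 3.14, 3.14].

INTERFACE

Orientations are given as [roll, pitch, yaw] about the fixed x, y, z axes, in that order (R = Rz(yaw) Ry(pitch) Rx(roll)).
In Python, from station import manip gives the robot as it stands.
- The arm moves only by the shell command python3 -m pendant 'ROWS' [FORCE]. ROWS is JSON, a list of rows, each a list of 7 numbers: the shift along the world's x, y, z in mm, then the turn, a rotation vector about the world's x, y, z in rad, then the finger opening in mm, from 0 to 93. A call has 1 to 12 rows; each row shifts and turns the commanded pose from where the row before left it; what a row does not reach is not made up. A row lasts 1/12 s, in which the tool goes at most 41.7 mm and 7.16 degrees, less where a joint would pass 70% of its speed; a pose out of reach is approached as far as the arm can. A call with a gripper value outside its range is refused whole. The fingers move at their own pace and stop on an object; FORCE is the grip in N (left out, the last holds). Time passes only in rows, so rows that do not move let the fingers close. It gives the time, the measured TCP pose, the force and the opening at its end, in the units of the state.
- manip.read_state(): the state, without advancing time (a new reading comes with each control period).
- manip.capture(name): name is "scene" or "top" or "wrist"; returns a dict with "color" (400x640x3 uint8, blue, green, red), "mtx" (3x3 intrinsics, pixels), "pose" (4x4, takes a point from camera to world coordinates). Camera axes: x right, y down, z forward; pixel columns grow to the right and rows downward; lengths in m; the calibration is good to about 2 mm. A picture is of the moment at which its call begins. There is no depth.
- manip.job_done(): hands the job in, once; it reports no verdict.
The state is a dict: "time": time; "joint_positions": joint angles; "qvel": joint speeds; "tau": joint torques, N m; "ee_pos": TCP position; "eef_rot": TCP orientation; "contact_force": force on the tool from outside, world axes, zero at the start; "ft_torque": the same for the moment, N m; "gripper_width": opening from 0.0 (shut) to 1.0 (fully open).
Only numpy, scipy, OpenCV 4.12 (cv2) and the standard library are available. Lean on these libraries where they do the work, as an engineer would, in place of code of your own. Each camera call takes 0.05 s, during which the arm holds its last target. There are 200 camera calls.

TASK

The grating is finished and the dumpling dough comes next. First push the noodle roller's suction-foot lever right down, level, so that its foot is locked to the table; then flick the drum grater's suction-foot lever fully up, so that its foot is released, and leave both levers so.

Things in the scene. Friction and masses are not known exactly. Their poses are not given: they have to be found in the camera images.
- roller_lever (a joint): Lever of the noodle roller, the boxy steel machine (base 160 x 150, 150 mm high) with two bare rollers on top between side plates and a crank with wooden grip; starts raised. Rad: 0 = level, straight out of the front, LOCKED (lower stop); grows as the free end rises; 0.95 = upper stop, RELEASED. No spring, stiff: stays where left, 3 N at the paddle moves it. Machine stands fast.
- roller_lever_paddle (a point): Centre of the black paddle (34 long, 24 wide, 10 mm thick) at the free end of the roller's lever; arm behind it 14 mm wide. Level hinge axis 77 mm from here along point +x, 40 mm above the table. Axes: x along the lever to the hinge, y along the hinge axis, z out of the upper face. Foot behind the hinge under 55 mm high; the tall body begins 57 mm behind the hinge.
- grater_lever (a joint): Lever of the drum grater, the white plastic machine (round foot 160 mm across, 225 mm high) with column, drum housing, square open hopper on top and crank with black grip; starts down, within 0.08 rad of level. Values as the roller's: 0 = level, LOCKED; 0.95 = upper stop, RELEASED; no spring, stays where left, 3 N at the paddle moves it. Machine stands fast.
- grater_lever_paddle (a point): Centre of the black paddle at the free end of the grater's lever; sizes, hinge (77 mm along +x, 40 mm above the table) and axes as the roller's. With the lever level the underside is 35 mm above the table and both side edges are free to be pinched (24 mm across, along y). Foot behind the hinge under 55 mm high; column and drum begin 72 mm behind the hinge.

How it is judged:
On the way, in this order (a step that is already met when the one before it is completed fails the run):
1. the noodle roller's lever is pushed down to lock while the grater's lever is still down (value of joint roller_lever below 0.175 rad and value of joint grater_lever below 0.3 rad), for 0.2 s.
2. the grater's lever is flicked up to release (value of joint grater_lever above 0.7 rad), for 0.2 s.
At the end, for the whole second after the job is handed in: The noodle roller's lever is down within 0.175 rad (10 degrees) of level, the grater's lever is up above 0.7 rad (40 degrees), and both are at rest (value of joint roller_lever below 0.175 rad and value of joint grater_lever above 0.7 rad and velocity of joint roller_lever between -0.1 and 0.1 rad/s and velocity of joint grater_lever between -0.1 and 0.1 rad/s); the robot touches nothing.
It also fails if it takes over 48 s, if anything falls off the work surface, if the arm or the gripper's body presses on something with over 40 N, if the wrist force passes 120 N, or if a joint passes its speed limit or range.

## Working session

There is one attempt and no reset: what is moved stays moved. The work goes in short steps, Python scripts to look and compute and a shell command to move; the robot and the scene stay as the last step left them, time stands still between calls to the robot, and variables do not carry over. Pictures are saved under pics/ and viewed, about 8 in all and at most 12, crops included, and the job is handed in when it is done.

```bash
mkdir -p pics; python3 - <<'E'
from station import manip
import cv2,numpy as np
for n in("scene","top"):
    c=manip.capture(n); cv2.imwrite(f"pics/{n}0.png",c["color"]); print(n,np.round(c["mtx"],1).tolist(),np.round(c["pose"],3).tolist())
    np.savez(f"{n}0.npz",**c)
s=manip.read_state();print(s, manip.tip_extent)
E
```

```text
scene [[438.4, 0.0, 319.8], [0.0, 438.4, 199.5], [0.0, 0.0, 1.0]] [[0.498, 0.71, -0.498, 0.953], [0.867, -0.413, 0.278, -0.265], [-0.009, -0.57, -0.821, 0.804], [0.0, 0.0, 0.0, 1.0]]
top [[396.7, 0.0, 324.3], [0.0, 396.7, 199.8], [0.0, 0.0, 1.0]] [[-0.015, -0.992, 0.127, 0.398], [-1.0, 0.015, -0.003, -0.017], [0.001, -0.127, -0.992, 1.083], [0.0, 0.0, 0.0, 1.0]]
{'time': 0.1, 'joint_positions': array([ 1.06258197e+00,  1.31048262e-01,  1.48914310e+00,  8.81212463e-06,
        1.52300424e+00, -8.53818907e-02]), 'qvel': array([ 0.00016598, -0.00152334, -0.00376541, -0.00127476,  0.00054306,
        0.00099449]), 'tau': array([ 7.71974210e-04, -5.61342645e+01, -4.93096161e+01,  7.70568196e-02,
        2.90773372e-02, -9.91810316e-05]), 'ee_pos': array([0.2459213 , 0.54672017, 0.20682967]), 'eef_rot': array([-3.13999629e+00, -1.45466395e-04,  2.71875965e+00]), 'contact_force': array([ 1.34999124, -0.55909135,  0.92555358]), 'ft_torque': array([0.03327028, 0.01065317, 0.02253371]), 'gripper_width': 0.9994293759807127} 0.017
```

View pics/scene0.png

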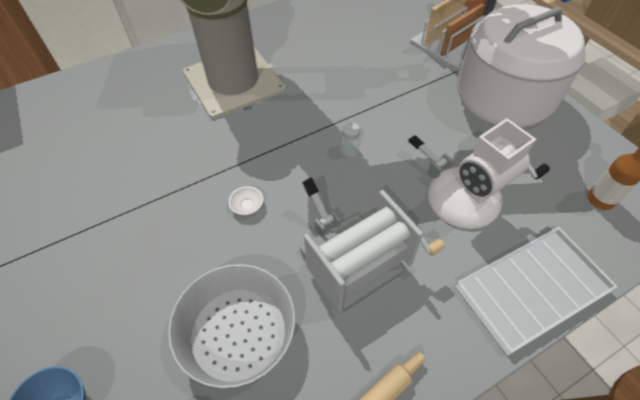

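View pics/top0.png

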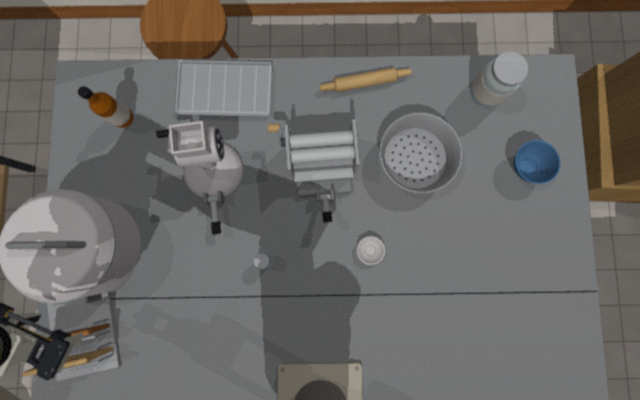

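The scene view shows the roller paddle near (311,187) and the grater paddle near (416,142). In the top view they are at (327,216) and (216,228). Both levers point towards the robot. I'll enlarge both views to get exact pixels.

```bash
python3 - <<'E'
import cv2,numpy as np
s=cv2.imread("pics/scene0.png");t=cv2.imread("pics/top0.png")
f=lambda im,x,y:cv2.resize(im[y:y+60,x:x+80],(400,300),interpolation=cv2.INTER_CUBIC)
o=np.vstack([np.hstack([f(s,280,170),f(s,395,125)]),np.hstack([f(t,285,175),f(t,175,180)])])
cv2.imwrite("pics/crop.png",o)
E
```

```text
(no output)
```

View pics/crop.png

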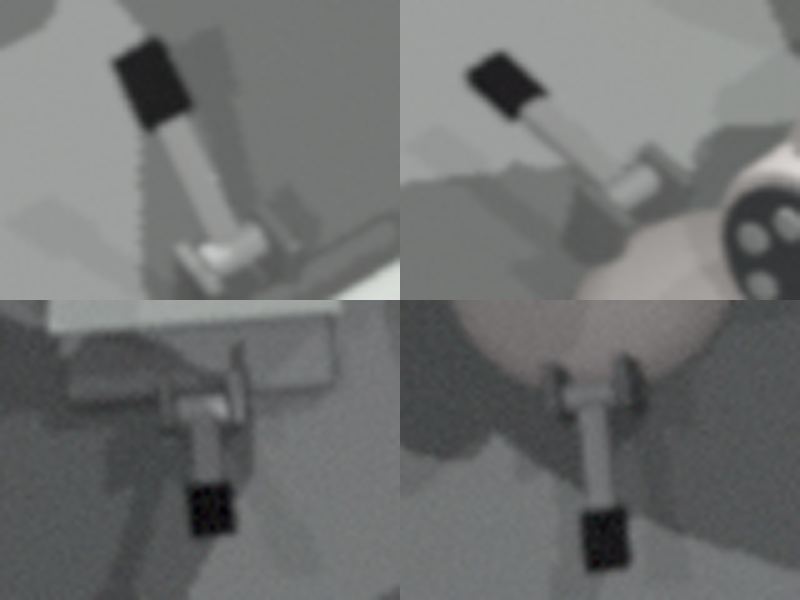

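The crops put the roller paddle at scene (310.4,186.8) and top (327.2,217), and its hinge at scene (327,220) and top (326,196.6). The grater paddle is at scene (416.4,142) and top (216.2,228), and its hinge at scene (442,162) and top (214,199). Next I triangulate these.

```bash
python3 - <<'E'
import numpy as np,cv2
C={n:np.load(n+"0.npz") for n in("scene","top")}
P={n:c["mtx"]@np.linalg.inv(c["pose"])[:3] for n,c in C.items()}
pts=dict(rp=((310.4,186.8),(327.2,217)),rh=((327,220),(326,196.6)),gp=((416.4,142),(216.2,228)),gh=((442,162),(214,199)))
X={}
for k,(a,b) in pts.items():
    x=cv2.triangulatePoints(P["scene"],P["top"],np.array(a),np.array(b))[:,0];x=x[:3]/x[3];X[k]=x
    e=[np.round((lambda q:q[:2]/q[2])(P[n]@np.r_[x,1])-p,1) for n,p in(("scene",a),("top",b))]
    print(k,x.round(4),e)
for m in"rg":
    d=X[m+"h"]-X[m+"p"];print(m,"len",np.linalg.norm(d).round(4),"yaw",np.arctan2(d[1],d[0]).round(3),"elev",np.arctan2(-d[2],np.hypot(*d[:2])).round(3))
E
```

```text
rp [ 0.4816 -0.0249  0.0888] [array([-0.7,  0.1]), array([-0.7, -0.3])]
rh [0.3992 0.4381 0.1784] [array([ 143.8, -165.9]), array([-203.5,   56.1])]
gp [0.4614 0.2666 0.0413] [array([-0.8,  0.1]), array([-0.8, -0.5])]
gh [33.6241 37.9808 52.2662] [array([-570.3,  238.5]), array([437.3, 331.4])]
r len 0.4788 yaw 1.747 elev -0.188
g len 72.4539 yaw 0.85 elev -0.805
```

```bash
python3 - <<'E'
import numpy as np,cv2
C={n:np.load(n+"0.npz") for n in("scene","top")}
P={n:c["mtx"]@np.linalg.inv(c["pose"])[:3] for n,c in C.items()}
rp=np.array([.4816,-.0249,.0888]);gp=np.array([.4614,.2666,.0413])
for m,p,a,b in(("r",rp,(327.,220.),(326.,196.6)),("g",gp,(442.,162.),(214.,199.))):
    x=cv2.triangulatePoints(P["scene"],P["top"],np.array(a),np.array(b))[:,0];x=x[:3]/x[3]
    d=x-p;print(m,x.round(4),"len",np.linalg.norm(d).round(4),"yaw",np.arctan2(d[1],d[0]).round(3),"elev",np.arctan2(-d[2],np.hypot(*d[:2])).round(3))
E
```

```text
r [ 0.5406 -0.0217  0.0407] len 0.0761 yaw 0.054 elev 0.683
g [0.5395 0.2753 0.0443] len 0.0787 yaw 0.111 elev -0.038
```

The triangulation agrees with the given sizes: lever lengths come out at 76 and 79 mm, and hinge heights at 41 and 44 mm. The roller lever is at about 0.69 rad and the grater lever is about level. Next I close the jaws and move above the roller paddle with the jaws along world y.

```bash
python3 -m pendant '[[15,-36,0,0,0,0.04,0],[15,-36,0,0,0,0.04,0],[15,-36,0,0,0,0.04,0],[15,-36,0,0,0,0.04,0],[15,-36,0,0,0,0.04,0],[15,-36,0,0,0,0.04,0],[15,-36,0,0,0,0.04,0],[15,-36,0,0,0,0.04,0],[15,-36,0,0,0,0.04,0],[15,-36,0,0,0,0.04,0],[15,-36,0,0,0,0.04,0],[15,-36,0,0,0,0,0]]' 20
```

```text
time: 1.1
ee_pos: [0.4262, 0.1133, 0.2075]
eef_rot: [3.142, -0.0, -3.122]
contact_force: [1.1, 0.3, -0.1]
gripper_width: 0.188
```

```bash
python3 -m pendant '[[12,-28,0,0,0,0.03,0],[12,-28,0,0,0,0,0],[12,-28,0,0,0,0,0],[12,-28,-10,0,0,0,0],[8,-27,-20,0,0,0,0],[0,0,-30,0,0,0,0],[0,0,0,0,0,0,0],[0,0,0,0,0,0,0]]'; python3 - <<'E'
from station import manip
import cv2,numpy as np
a=manip.capture("scene")["color"];b=manip.capture("top")["color"]
f=lambda im,x,y:cv2.resize(im[y:y+120,x:x+160],(400,300),interpolation=cv2.INTER_CUBIC)
cv2.imwrite("pics/above.png",np.hstack([f(a,230,110),f(b,245,135)]))
E
```

```text
time: 1.77
ee_pos: [0.4802, -0.0236, 0.146]
eef_rot: [3.14, -0.005, -3.095]
contact_force: [-0.1, 0.8, 0.8]
gripper_width: 0.006
```

View pics/above.png

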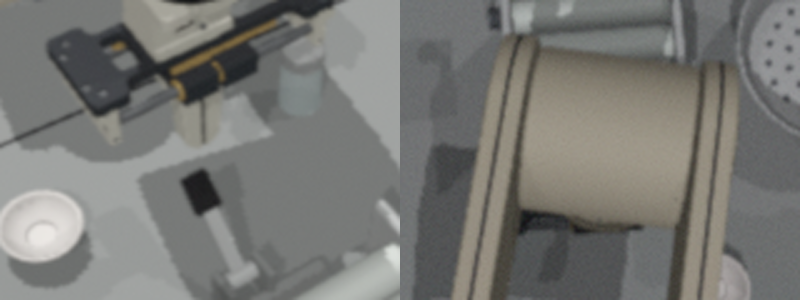

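The scene crop shows the closed fingertips at about scene pixel (311,168), directly over the paddle and clear of the machine body. I press down along the arc.

```bash
python3 -m pendant '[[0,0,-15,0,0,0,0],[0,0,-15,0,0,0,0],[-1,0,-6,0,0,0,0],[-2,0,-6,0,0,0,0],[-2,0,-6,0,0,0,0],[-2,0,-6,0,0,0,0],[-2,0,-6,0,0,0,0],[-1,0,-6,0,0,0,0],[-1,0,-6,0,0,0,0],[-1,0,-6,0,0,0,0],[0,0,-3,0,0,0,0],[0,0,0,0,0,0,0]]'
```

```text
time: 2.87
ee_pos: [0.4698, -0.0238, 0.066]
eef_rot: [3.141, -0.001, -3.094]
contact_force: [-0.7, 0.3, 1.0]
gripper_width: 0.001
```

```bash
python3 -m pendant '[[0,0,-2,0,0,0,0],[0,0,-2,0,0,0,0],[0,0,-1,0,0,0,0],[0,0,0,0,0,0,0],[0,0,0,0,0,0,0]]'
```

```text
time: 3.28
ee_pos: [0.4702, -0.0238, 0.0617]
eef_rot: [3.142, 0.0, -3.094]
contact_force: [-0.1, -0.8, 0.9]
gripper_width: 0.006
```

```bash
python3 -m pendant '[[0,0,-1,0,0,0,0],[0,0,-1,0,0,0,0],[0,0,0,0,0,0,0]]'; python3 - <<'E'
from station import manip
import cv2,numpy as np
a=manip.capture("scene")["color"]
cv2.imwrite("pics/press.png",cv2.resize(a[120:270,230:470],(800,500),interpolation=cv2.INTER_CUBIC))
E
```

```text
time: 3.53
ee_pos: [0.4702, -0.0238, 0.0596]
eef_rot: [-3.142, -0.0, -3.094]
contact_force: [-0.3, 0.0, 2.8]
gripper_width: 0.005
```

View pics/press.png

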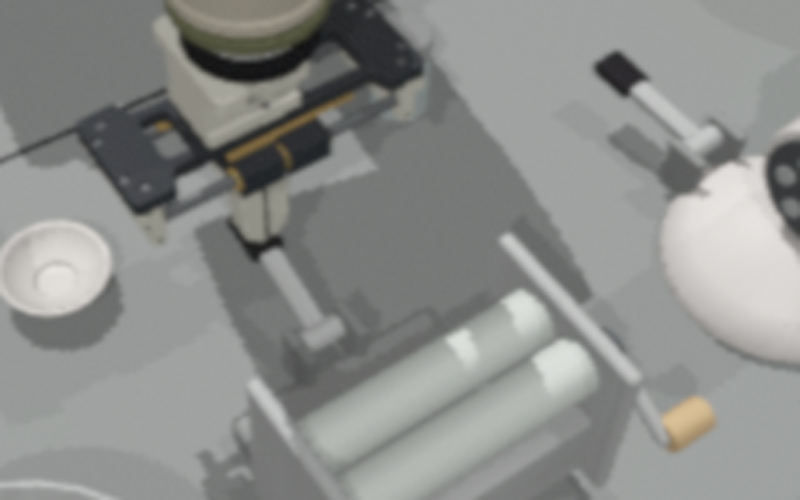

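The paddle is now pressed flat under the fingertips, and a small contact force has appeared. The grater lever is still level. I retreat straight up and go above the grater paddle with the jaws opening.

```bash
python3 -m pendant '[[0,0,20,0,0,0,0],[0,0,40,0,0,0,0],[0,0,40,0,0,0,0],[-1,36,0,0,0,0.03,60],[-1,36,0,0,0,0.03,60],[-1,36,0,0,0,0,60],[-1,36,0,0,0,0,60],[-1,36,0,0,0,0,60],[-1,36,0,0,0,0,60],[-1,36,0,0,0,0,60],[0,39,0,0,0,0,60]]'; python3 -m pendant '[[0,0,0,0,0,0,60],[0,0,0,0,0,0,60]]'; python3 - <<'E'
from station import manip
import cv2,numpy as np
c=manip.capture("wrist");s=manip.read_state()
P=c["mtx"]@np.linalg.inv(c["pose"])[:3]
for p in((.463,.267,.045),(.5395,.2753,.045),(.4698,-.0249,.045)):
    q=P@np.r_[p,1];print(p,(q[:2]/q[2]).round(0))
a=manip.capture("scene")["color"]
cv2.imwrite("pics/gr.png",np.vstack([cv2.resize(c["color"],(480,300)),cv2.resize(a[80:230,260:500],(480,300),interpolation=cv2.INTER_CUBIC)]))
E
```

```text
time: 4.5
ee_pos: [0.4626, 0.2687, 0.1595]
eef_rot: [-3.141, -0.0, -3.035]
contact_force: [0.1, -0.6, -0.3]
gripper_width: 0.529
time: 4.67
ee_pos: [0.4624, 0.2689, 0.1592]
eef_rot: [-3.141, -0.001, -3.031]
contact_force: [0.3, -0.1, -0.5]
gripper_width: 0.636
(0.463, 0.267, 0.045) [320. 188.]
(0.5395, 0.2753, 0.045) [320. 272.]
(0.4698, -0.0249, 0.045) [-38. 157.]
```

View pics/gr.png

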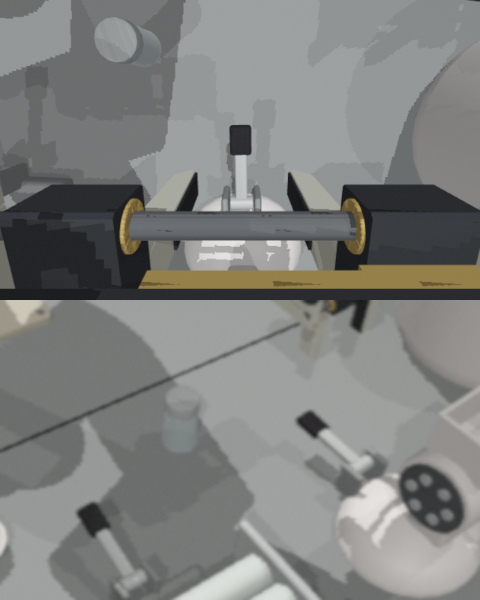

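The wrist view shows the grater paddle at (320,187), within a pixel of the prediction, centred between the jaws. Before lifting it I check the roller lever's angle from scene pixels: paddle about (306,188), hinge about (325,220).

```bash
python3 - <<'E'
from station import manip
import cv2,numpy as np
c=manip.capture("scene");P=c["mtx"]@np.linalg.inv(c["pose"])[:3]
for th in(0,.1,.175,.3,.5,.69):
    q=P@np.r_[.5406-.077*np.cos(th)*np.cos(.054),-.0217-.077*np.cos(th)*np.sin(.054),.0407+.077*np.sin(th),1];print(th,(q[:2]/q[2]).round(1))
g=c["color"].max(2)[170:215,285:325];m=(g<45).astype(np.uint8)
print(cv2.connectedComponentsWithStats(m)[2:][0:2], np.array([285,170]))
E
python3 -m pendant '[[0,-1,-30,0,0,0,60],[0,0,-30,0,0,0,60],[0,0,-30,0,0,0,60],[0,0,-15,0,0,0,60],[0,0,-10,0,0,0,60],[0,0,-5,0,0,0,60],[0,0,0,0,0,0,60]]'
```

```text
0 [305.8 194.6]
0.1 [305.8 192.6]
0.175 [305.9 191.3]
0.3 [306.3 189.4]
0.5 [307.6 187.3]
0.69 [309.6 186.5]
(array([[   0,    0,   40,   45, 1694],
       [  15,   13,   14,   14,  106]], dtype=int32), array([[19.40850059, 22.18890201],
       [20.96226415, 18.98113208]])) [285 170]
time: 5.4
ee_pos: [0.4631, 0.2652, 0.0393]
eef_rot: [-3.141, -0.001, -3.036]
contact_force: [-0.1, 1.1, -0.3]
gripper_width: 0.644
```

The dark blob is at (306,189), which suggests the roller lever may be at about 0.3 rad rather than level. I settle this with a silhouette fit before lifting the grater lever.

```bash
cat > fit.py <<'E'
from station import manip
import cv2,numpy as np
from scipy.optimize import least_squares
def box(h,yaw,th):
    c=np.array(np.meshgrid([60,94],[-12,12],[-5,5])).reshape(3,-1)/1e3
    X=-c[0]*np.cos(th)+c[2]*np.sin(th);Z=.04+c[0]*np.sin(th)+c[2]*np.cos(th);Y=c[1]
    return np.array([h[0]+X*np.cos(yaw)-Y*np.sin(yaw),h[1]+X*np.sin(yaw)+Y*np.cos(yaw),Z])
def feat(c,h,yaw,th):   # silhouette centroid
    q=c["mtx"]@np.linalg.inv(c["pose"])[:3]@np.vstack([box(h,yaw,th),np.ones(8)])
    k=cv2.convexHull((q[:2]/q[2]).T.astype(np.float32));m=cv2.moments(k)
    return np.array([m["m10"]/m["m00"],m["m01"]/m["m00"]])
def blob(c,p,r=14):
    x,y=int(p[0]),int(p[1]);g=c["color"].max(2)[y-r:y+r,x-r:x+r]
    l,n,(s),ce=cv2.connectedComponentsWithStats((g<50).astype(np.uint8))[0:4]
    i=1+s[1:,4].argmax();return ce[i]+[x-r,y-r],s[i,4]
E
python3 - <<'E'
from fit import *
o={n:np.load(n+"0.npz") for n in("scene","top")}
c={n:manip.capture(n) for n in("scene","top")}
b=[blob(o["scene"],(310,187)),blob(o["top"],(327,217)),blob(c["scene"],(306,189)),blob(c["top"],(327,219))]
print([(x.round(1),n) for x,n in b])
def r(p): return np.r_[feat(o["scene"],p[:2],.054,p[2])-b[0][0],feat(o["top"],p[:2],.054,p[2])-b[1][0],feat(c["scene"],p[:2],.054,p[3])-b[2][0],feat(c["top"],p[:2],.054,p[3])-b[3][0]]
s=least_squares(r,[.54,-.022,.69,.1],x_scale=[.01,.01,.1,.1]);print(s.x.round(3),s.fun.round(1))
for th in(0,.2,.4):print(th,feat(c["scene"],s.x[:2],.054,th).round(1),feat(c["top"],s.x[:2],.054,th).round(1))
cv2.imwrite("pics/chk.png",np.hstack([cv2.resize(c["scene"]["color"][165:235,280:350],(400,400),interpolation=2),cv2.resize(c["top"]["color"][175:245,290:360],(400,400),interpolation=2)]))
E
```

```text
[(array([310.1, 186.4]), np.int32(135)), (array([326.5, 216.4]), np.int32(84)), (array([306. , 188.9]), np.int32(108)), (array([327.2, 223.3]), np.int32(96))]
[ 0.54  -0.02   0.691  0.114] [-0.2 -0.3 -0.5  0.8  0.1  3.1 -0.8  1.7]
0 [306.2 194.3] [326.4 225.4]
0.2 [306.3 190.5] [326.4 224.5]
0.4 [307.2 187.8] [326.3 222.3]
```

View pics/chk.png

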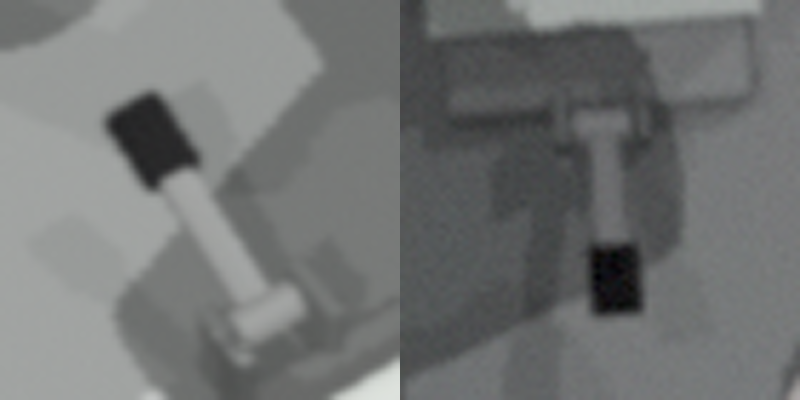

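```bash
python3 - <<'E'
from fit import *
c=manip.capture("scene");P=c["mtx"]@np.linalg.inv(c["pose"])[:3]
pr=lambda *p:(lambda q:(q[:2]/q[2]).round(1))(P@np.r_[p,1])
for dx in(-.007,.007):
  for dy in(-.015,0,.015): print("tip",dx,dy,pr(.4702+dx,-.0238+dy,.0426))
for th in(0,.15,.3,.45):
  B=box((.540,-.0215),.054,th);o=[pr(*b) for b in B.T]
  print(th,"xmin",min(o,key=lambda p:p[0]),"ymin",min(o,key=lambda p:p[1]),"ymax",max(o,key=lambda p:p[1]),"xmax",max(o,key=lambda p:p[0]),"hinge",pr(.54,-.0215,.04))
a=manip.capture("scene")["color"][120:270,230:470]
p=cv2.resize(cv2.imread("pics/press.png"),(240,150),interpolation=cv2.INTER_AREA)
cv2.imwrite("pics/cmp.png",np.hstack([cv2.resize(i[45:120,50:125],(400,400),interpolation=2) for i in(p,a)]))
E
```

```text
tip -0.007 -0.015 [300.4 196.4]
tip -0.007 0 [306.5 193.5]
tip -0.007 0.015 [312.7 190.6]
tip 0.007 -0.015 [303.5 201.1]
tip 0.007 0 [309.7 198.1]
tip 0.007 0.015 [315.9 195.2]
0 xmin [296.8 190.3] ymin [306.3 185.3] ymax [305.3 203.9] xmax [314.8 198.8] hinge [325.6 220.1]
0.15 xmin [296.7 189.3] ymin [306.5 182. ] ymax [305.1 201.5] xmax [315.1 194.1] hinge [325.6 220.1]
0.3 xmin [297.  186.1] ymin [307.3 179.3] ymax [305.3 199.5] xmax [315.7 192.6] hinge [325.6 220.1]
0.45 xmin [297.8 183.7] ymin [308.6 177.4] ymax [305.8 197.9] xmax [316.7 191.6] hinge [325.6 220.1]
```

View pics/cmp.png

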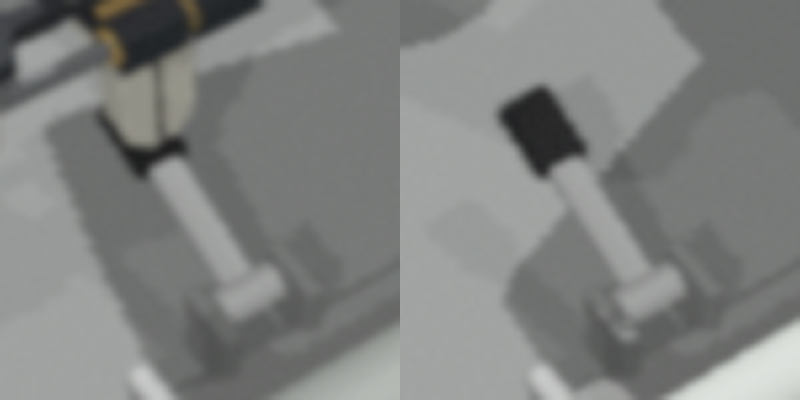

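The two crops show the lever at the same angle under the finger and afterwards, with its lower corner at about scene (307,198). Level should give about 204. The fingertip also appears about 5 px higher than the readout implies, so the lever was not fully down (about 0.2–0.3 rad). Only the lever's friction, about 3 N, was felt. I go back and press until the stop gives a firm force.

```bash
python3 -m pendant '[[0,0,30,0,0,0,60],[0,0,40,0,0,0,60],[0,0,40,0,0,0,60],[0,-36,0,0,0,-0.03,0],[0,-36,0,0,0,-0.03,0],[1,-36,0,0,0,0,0],[1,-36,0,0,0,0,0],[1,-36,0,0,0,0,0],[1,-36,0,0,0,0,0],[0,-36,0,0,0,0,0],[0,-38,0,0,0,0,0]]'; python3 -m pendant '[[0,0,0,0,0,0,0],[0,0,-25,0,0,0,0],[0,0,-25,0,0,0,0],[0,0,-15,0,0,0,0],[0,0,-8,0,0,0,0],[0,0,-8,0,0,0,0],[0,0,-6,0,0,0,0],[0,0,-4,0,0,0,0],[0,0,0,0,0,0,0]]'
```

```text
time: 6.52
ee_pos: [0.4677, -0.0254, 0.1513]
eef_rot: [-3.141, 0.003, -3.094]
contact_force: [0.4, 0.5, 0.0]
gripper_width: 0.12
time: 7.27
ee_pos: [0.4675, -0.0237, 0.0588]
eef_rot: [-3.141, 0.001, -3.094]
contact_force: [-0.4, -0.5, 0.2]
gripper_width: 0.005
```

```bash
python3 -m pendant '[[0,0,-2,0,0,0,0],[0,0,-2,0,0,0,0],[0,0,-2,0,0,0,0],[0,0,0,0,0,0,0]]';python3 -m pendant '[[0,0,-2,0,0,0,0],[0,0,-2,0,0,0,0],[0,0,0,0,0,0,0]]'
```

```text
time: 7.6
ee_pos: [0.4674, -0.0239, 0.0528]
eef_rot: [-3.141, 0.0, -3.094]
contact_force: [0.4, -0.8, 1.7]
gripper_width: 0.006
time: 7.85
ee_pos: [0.467, -0.0239, 0.0484]
eef_rot: [-3.142, -0.0, -3.094]
contact_force: [0.1, 0.0, 0.2]
gripper_width: 0.005
```

```bash
python3 -m pendant '[[0,0,-2,0,0,0,0],[0,0,-1,0,0,0,0],[0,0,0,0,0,0,0]]';python3 - <<'E'
from fit import *
a=manip.capture("scene")["color"];w=manip.capture("wrist")["color"]
cv2.imwrite("pics/p2.png",np.hstack([cv2.resize(a[165:240,280:355],(400,400),interpolation=2),cv2.resize(w,(400,400))]))
E
```

```text
time: 8.1
ee_pos: [0.4669, -0.0239, 0.0454]
eef_rot: [3.142, -0.0, -3.094]
contact_force: [-0.4, -1.1, 1.6]
gripper_width: 0.005
```

View pics/p2.png

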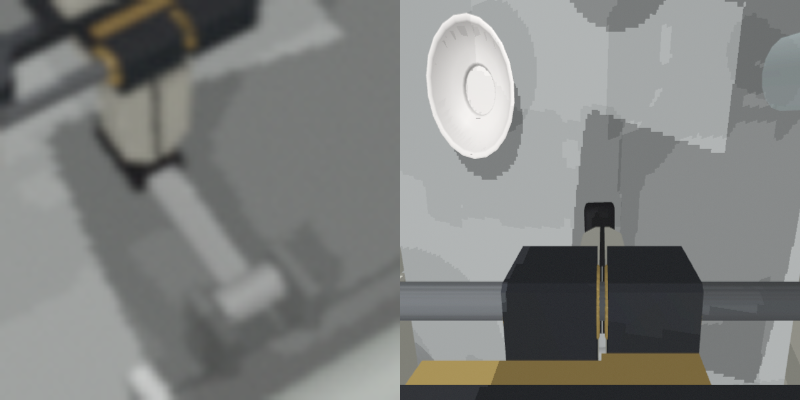

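The lever is moving: its corner is now at about (306,201), or roughly 0.17 rad, with only friction felt and no stop yet. I keep pressing in small steps.

```bash
python3 -m pendant '[[0,0,-2,0,0,0,0],[0,0,-2,0,0,0,0],[0,0,0,0,0,0,0]]';python3 -m pendant '[[0,0,-2,0,0,0,0],[0,0,-2,0,0,0,0],[0,0,0,0,0,0,0]]';python3 - <<'E'
from station import manip
s=manip.read_state();print(s["tau"].round(2),s["joint_positions"].round(4))
E
```

```text
time: 8.45
ee_pos: [0.467, -0.0238, 0.0413]
eef_rot: [3.142, -0.0, -3.094]
contact_force: [-0.2, -1.3, 0.8]
gripper_width: 0.003
time: 8.7
ee_pos: [0.467, -0.0238, 0.0373]
eef_rot: [3.142, -0.0, -3.094]
contact_force: [0.1, -0.1, -0.3]
gripper_width: 0.007
[ 1.100e-01 -3.998e+01 -4.376e+01  4.000e-02  8.000e-02  0.000e+00] [-0.1606 -0.0737  2.0206 -0.      1.195  -1.7786]
```

```bash
python3 - <<'E'
from fit import *
c=manip.capture("scene");g=c["color"].max(2)
print(g[184:208,294:318])
E
```

```text
[[ 98 107 117 130 130 128 127 113  85  70  80 102 123 128 111 102 126 143
  145 145 144 133 117 108]
 [116 129 135 138 137 135 136 132 118 112 125 136 142 139 118 107 129 144
  147 147 144 132 116 108]
 [136 139 140 140 136 136 138 138 139 140 143 145 146 140 118 107 131 145
  148 149 145 131 115 107]
 [145 140 136 132 128 131 137 140 145 147 146 146 146 140 118 104 129 146
  148 149 145 130 113 107]
 [140 132 120 108 107 123 135 141 145 147 147 146 146 140 117 101 128 146
  149 149 144 127 112 106]
 [120 112 103  93  91 115 133 140 146 148 146 145 146 141 119 103 127 144
  149 148 144 127 109 107]
 [111 107  99  84  75 102 127 138 144 145 146 146 146 142 126 108 127 143
  147 147 142 124 111 106]
 [111 109  99  82  62  87 121 135 141 144 146 146 146 143 128 109 127 142
  146 145 139 122 109 108]
 [110 110 106  89  64  71 109 131 139 144 146 145 145 142 127 106 125 142
  145 141 129 115 108 106]
 [111 110 109 102  80  61  82 116 134 144 147 147 146 144 128 107 125 140
  138 130 117 108 106 106]
 [110 111 111 108  94  69  57  89 121 141 147 147 147 146 136 114 123 132
  118 106 104 10
[... 624 characters left out ...]
12 110 111 111 111 110 110 110 103  82  58  59  97 130 147 151 153
  152 153 152 137 117 106]
 [117 112 112 112 110 112 111 111 111 108 101  86  84 101 123 139 148 152
  152 152 152 147 130 112]
 [120 113 111 111 110 111 111 111 111 111 109 107 104 109 116 129 142 150
  152 152 152 152 146 126]
 [133 119 112 111 111 111 111 111 111 110 111 110 110 111 112 119 133 146
  151 152 153 152 151 142]
 [141 125 114 111 112 110 111 110 112 111 112 111 113 111 111 113 122 137
  147 152 151 152 152 151]
 [139 123 113 111 111 110 110 110 112 111 110 111 111 112 111 112 115 125
  139 148 151 151 153 152]
 [146 128 115 112 111 111 111 112 112 111 111 112 111 112 112 113 113 118
  129 140 148 151 152 151]]
```

```bash
python3 -m pendant '[[0,0,20,0,0,0,0],[0,0,40,0,0,0,0],[0,0,40,0,0,0,0],[-40,0,20,0,0,0,0],[-40,0,0,0,0,0,0],[-20,0,0,0,0,0,0],[0,0,0,0,0,0,0]]';python3 - <<'E'
from fit import *
c=manip.capture("scene");b=blob(c,(306,191));print(b)
for th in(0,.1,.2,.3):print(th,feat(c,(.540,-.0215),.054,th).round(1))
w=manip.capture("wrist");P=w["mtx"]@np.linalg.inv(w["pose"])[:3]
for th in(0,.1,.2,.3):print(th,feat(w,(.540,-.0215),.054,th).round(1))
cv2.imwrite("pics/after2.png",np.hstack([cv2.resize(c["color"][165:240,280:355],(375,375),interpolation=2),cv2.resize(w["color"],(425,375))]))
cv2.imwrite("w2.png",w["color"]);np.savez("w2.npz",**w)
E
```

```text
time: 9.33
ee_pos: [0.3675, -0.0237, 0.1564]
eef_rot: [-3.141, 0.0, -3.095]
contact_force: [0.0, -0.1, 0.4]
gripper_width: 0.005
(array([305.26605505, 193.21100917]), np.int32(109))
0 [305.8 194.6]
0.1 [305.8 192.6]
0.2 [305.9 190.8]
0.3 [306.3 189.4]
0 [315.3 287.5]
0.1 [315.1 292.1]
0.2 [314.9 297.6]
0.3 [314.7 304.2]
```

View pics/after2.png

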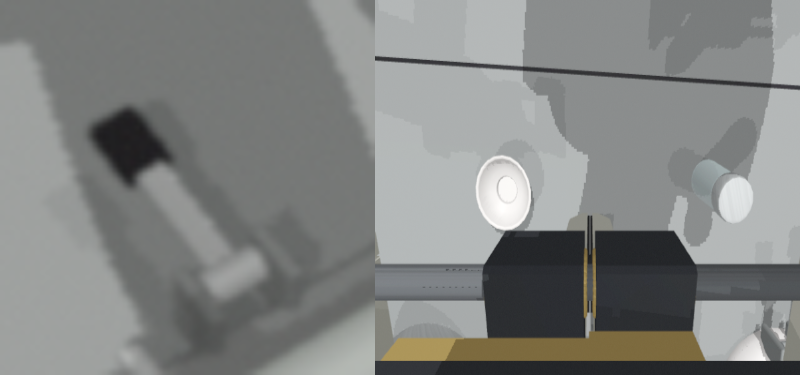

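The lever now fits θ≈0.07 rad, with its centroid at scene (305.3,193.2), so it is below the limit. No stop was felt, so I give one more push a little nearer the hinge for margin.

```bash
python3 -m pendant '[[40,0,0,0,0,0,0],[40,0,0,0,0,0,0],[28,0,0,0,0,0,0],[0,0,-40,0,0,0,0],[0,0,-25,0,0,0,0],[0,0,-15,0,0,0,0],[0,0,-10,0,0,0,0],[0,0,-5,0,0,0,0],[0,0,0,0,0,0,0]]';python3 -m pendant '[[0,0,-3,0,0,0,0],[0,0,-3,0,0,0,0]]';python3 -m pendant '[[0,0,-3,0,0,0,0],[0,0,-3,0,0,0,0]]';python3 -m pendant '[[0,0,-3,0,0,0,0],[0,0,-3,0,0,0,0]]'
```

```text
time: 10.18
ee_pos: [0.4777, -0.0237, 0.0603]
eef_rot: [3.141, -0.002, -3.094]
contact_force: [0.0, 0.2, -1.5]
gripper_width: 0.002
time: 10.35
ee_pos: [0.4794, -0.024, 0.0567]
eef_rot: [-3.141, 0.003, -3.094]
contact_force: [-0.1, 0.6, 0.2]
gripper_width: 0.004
time: 10.52
ee_pos: [0.4787, -0.024, 0.05]
eef_rot: [-3.141, 0.002, -3.094]
contact_force: [-0.6, 0.1, -0.2]
gripper_width: 0.006
time: 10.68
ee_pos: [0.4781, -0.0239, 0.0434]
eef_rot: [-3.141, 0.001, -3.094]
contact_force: [0.2, -0.6, 0.4]
gripper_width: 0.004
```

```bash
python3 -m pendant '[[0,0,-3,0,0,0,0],[0,0,-2,0,0,0,0]]';python3 -m pendant '[[0,0,-2,0,0,0,0],[0,0,-2,0,0,0,0]]';python3 -m pendant '[[0,0,-2,0,0,0,0],[0,0,0,0,0,0,0]]';python3 - <<'E'
from fit import *
g=manip.capture("scene");np.savez("p3.npz",**g);print(g["color"].max(2)[186:208,296:318])
E
```

```text
time: 10.85
ee_pos: [0.4777, -0.0238, 0.0379]
eef_rot: [3.142, -0.0, -3.094]
contact_force: [-0.2, -0.4, -0.5]
gripper_width: 0.006
time: 11.02
ee_pos: [0.4776, -0.0238, 0.0342]
eef_rot: [3.142, -0.001, -3.094]
contact_force: [-2.4, -0.9, 7.3]
gripper_width: 0.002
time: 11.18
ee_pos: [0.4778, -0.0238, 0.0339]
eef_rot: [-3.142, -0.001, -3.094]
contact_force: [-11.1, 0.2, 18.4]
gripper_width: 0.005
[[115 105 102 103 100  95  93 110 122  97  56  42  41  43  42  45  54  73
   95 119 133 134]
 [102 104 103  98  93  89  95 109 117  92  53  41  42  47  50  57  85 112
  128 139 145 141]
 [104 102  99  95  95  98 110 114 104  75  47  45  58  77  86  82 106 129
  140 144 147 145]
 [101  97  98  97 100 111 121 127 116  85  66  80 101 123 126 105 111 134
  144 147 149 146]
 [104 103  92  82  84 111 131 138 135 114 108 123 135 142 137 111 112 134
  145 148 150 145]
 [122 112  84  56  67 110 132 138 143 140 139 143 146 146 138 113 113 135
  145 149 149 145]
 [133 108  69  42  57 100 127 137 142 145 146 145 146 146 139 115 116 137
  146 149 150 146]
 [124  94  61  39  49  89 123 135 140 144 146 146
[... 646 characters left out ...]
1 143 146 146 143 131 124 130
  125 110 101 104]
 [111 111 111 111 112 111 107  88  66  73 108 131 141 143 143 139 137 137
  133 120 106 102]
 [111 111 111 111 110 110 111 103  86  70  78 105 127 137 139 141 140 141
  142 137 119 103]
 [111 111 112 111 112 111 111 109 104  96  93 103 117 131 137 142 143 146
  149 147 136 115]
 [112 111 111 111 112 110 110 111 111 109 108 109 113 122 135 143 149 150
  151 151 146 132]
 [114 111 111 111 111 112 111 112 111 111 111 111 111 116 126 140 148 150
  151 152 151 145]
 [113 110 111 111 110 112 110 112 112 111 111 111 111 111 117 129 142 148
  152 151 152 152]
 [114 111 111 111 111 110 111 112 111 111 111 111 112 112 113 119 133 144
  150 151 152 150]]
```

The stop is reached: force rose to 18 N with z holding at 0.0339, so the roller lever is at its lower stop. The stop came about 28 mm lower on the TCP readout than the nominal tip length predicts. So on the grater I'll go lower and confirm the pinch by the opening, which should be about 0.26 for 24 mm. I retreat and check the roller numerically from the scene view.

```bash
python3 -m pendant '[[0,0,20,0,0,0,0],[0,0,40,0,0,0,0],[0,0,40,0,0,0,0],[0,0,20,0,0,0,0],[-2,36,0,0,0,0.03,60],[-2,36,0,0,0,0.03,60],[-2,36,0,0,0,0,60],[-2,36,0,0,0,0,60],[-2,36,0,0,0,0,60],[-2,36,0,0,0,0,60],[-2,36,0,0,0,0,60],[-1,38,0,0,0,0,60]]'; python3 -m pendant '[[0,0,0,0,0,0,60],[0,0,-40,0,0,0,60],[0,0,-30,0,0,0,60],[0,0,-20,0,0,0,60],[0,0,-15,0,0,0,60],[0,0,-10,0,0,0,60],[0,0,-5,0,0,0,60],[0,0,0,0,0,0,60],[0,0,0,0,0,0,60]]';python3 - <<'E'
from fit import *
c=manip.capture("scene");print(blob(c,(306,193)), [feat(c,(.540,-.0215),.054,t).round(1) for t in(0,.1,.2)])
cv2.imwrite("pics/pinch.png",np.hstack([cv2.resize(c["color"][100:190,380:470],(400,400),interpolation=2),cv2.resize(manip.capture("wrist")["color"],(400,400))]))
E
```

```text
time: 12.23
ee_pos: [0.4625, 0.2679, 0.1524]
eef_rot: [-3.142, 0.0, -3.034]
contact_force: [1.4, -0.1, 0.3]
gripper_width: 0.529
time: 12.98
ee_pos: [0.4635, 0.2663, 0.0331]
eef_rot: [3.141, 0.001, -3.035]
contact_force: [0.4, -0.1, -0.1]
gripper_width: 0.646
(array([305.23076923, 194.10989011]), np.int32(91)) [array([305.8, 194.6]), array([305.8, 192.6]), array([305.9, 190.8])]
```

View pics/pinch.png

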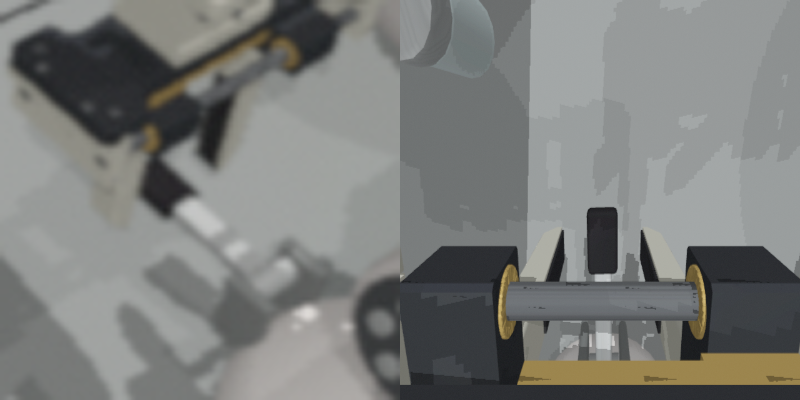

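The roller lever fits about 0.02 rad. The grater paddle is centred between the open pads, at wrist (600,240) in the view. I lower a touch and pinch.

```bash
python3 -m pendant '[[0,0,-3,0,0,0,60],[0,0,-2,0,0,0,15],[0,0,0,0,0,0,15],[0,0,0,0,0,0,15],[0,0,0,0,0,0,15],[0,0,0,0,0,0,15],[0,0,0,0,0,0,15]]' 25
```

```text
time: 13.67
ee_pos: [0.4629, 0.2662, 0.0275]
eef_rot: [3.141, 0.0, -3.034]
contact_force: [-0.4, 2.6, 0.1]
gripper_width: 0.263
```

```bash
python3 -m pendant '[[0,0,8,0,0,0,15],[1,0,8,0,0,0,15],[2,0,7,0,0,0,15],[3,0,7,0,0,0,15],[3,1,7,0,0,0,15],[0,0,0,0,0,0,15]]'
```

```text
time: 14.17
ee_pos: [0.4723, 0.2677, 0.0655]
eef_rot: [3.141, 0.0, -3.034]
contact_force: [-3.1, 1.9, 1.4]
gripper_width: 0.252
```

```bash
python3 -m pendant '[[4,0,7,0,0,0,15],[5,1,6,0,0,0,15],[5,0,6,0,0,0,15],[6,1,5,0,0,0,15],[0,0,0,0,0,0,15],[0,0,0,0,0,0,15]]'; python3 - <<'E'
from fit import *
c=manip.capture("scene");np.savez("p4.npz",**c)
print([(t,feat(c,(.5395,.2745),.111,t).round(1)) for t in(0,.5,.7,.8,.9)])
cv2.imwrite("pics/lift.png",np.hstack([cv2.resize(c["color"][90:180,380:470],(400,400),interpolation=2),cv2.resize(manip.capture("wrist")["color"],(400,400))]))
E
```

```text
time: 14.67
ee_pos: [0.4922, 0.2701, 0.0889]
eef_rot: [3.14, 0.0, -3.034]
contact_force: [-0.8, 4.5, 1.0]
gripper_width: 0.252
[(0, array([415.7, 143. ])), (0.5, array([421.4, 134.4])), (0.7, array([425.2, 132.8])), (0.8, array([427.3, 132.4])), (0.9, array([429.7, 132.3]))]
```

The lever is still held at 23–24 mm, and the tool moved 29 mm in and 61 mm up, which corresponds to about 0.9 rad. I release, retreat straight up and back, and verify.

```bash
python3 -m pendant '[[0,0,0,0,0,0,70],[0,0,0,0,0,0,70],[0,0,0,0,0,0,70],[0,0,0,0,0,0,70],[0,0,0,0,0,0,70],[0,0,0,0,0,0,70],[0,0,20,0,0,0,70],[0,0,40,0,0,0,70],[0,0,40,0,0,0,70],[0,0,30,0,0,0,70],[-40,0,0,0,0,0,70],[-40,0,0,0,0,0,70]]'; python3 -m pendant '[[-40,0,0,0,0,0,70],[0,0,0,0,0,0,70],[0,0,0,0,0,0,70]]'; python3 - <<'E'
from fit import *
c=manip.capture("scene")
print("g",blob(c,(427,133)),[(t,feat(c,(.5395,.2745),.111,t).round(1)) for t in(0,.7,.8,.9)])
print("r",blob(c,(306,193)))
cv2.imwrite("pics/final.png",cv2.resize(c["color"][90:270,260:500],(800,600),interpolation=2))
E
```

```text
time: 15.77
ee_pos: [0.4137, 0.2696, 0.2212]
eef_rot: [3.14, 0.005, -3.036]
contact_force: [-0.5, 0.6, -0.0]
gripper_width: 0.752
time: 16.02
ee_pos: [0.3705, 0.2693, 0.2185]
eef_rot: [3.141, 0.001, -3.033]
contact_force: [0.2, -0.8, -0.1]
gripper_width: 0.754
g (array([428.64356436, 131.98019802]), np.int32(101)) [(0, array([415.7, 143. ])), (0.7, array([425.2, 132.8])), (0.8, array([427.3, 132.4])), (0.9, array([429.7, 132.3]))]
r (array([305.21495327, 193.91588785]), np.int32(107))
```

View pics/final.png

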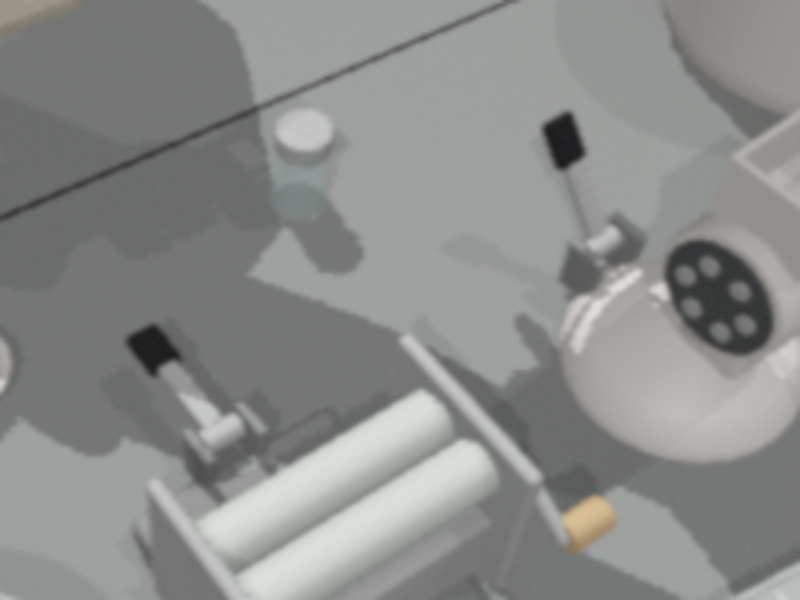

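The final view shows the roller lever level (paddle at about (152,350)) and the grater lever raised (paddle at about (564,141), fitting 0.86 rad). The arm is clear of both. I hand the job in.

```bash
python3 -c "
from station import manip
print(manip.job_done())"
```

```text
the job is handed in; nothing more can be done
None
```

I pushed the noodle roller's lever down to its lower stop. Then I pinched the drum grater's lever, lifted it to about 0.86 rad and let go. The job was handed in at about 16 s of the 48 s allowed.

**Last checks:** The scene image fits put the roller lever at about 0.03 rad (limit 0.175) and the grater lever at about 0.86 rad (needs over 0.7). The arm was clear of everything, with contact force near zero.

**What disagreed:**
- **First press fell short:** it left the roller lever at about 0.3 rad. I saw this in the images before lifting the grater lever and pressed again twice, until the stop gave about 18 N.
- **Height mismatch:** the stop came about 28 mm lower on the TCP height readout than the stated fingertip length predicts. I did not find out why, so I relied on the force, the images and the jaw opening instead.

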